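Release the finished housing from the bench holder

ROBOT

A 6-joint arm with a two-finger parallel gripper is mounted at the origin on the work surface. World frame = base frame: x ahead of the robot, y to its left, z up, the work surface at z = 0. Lengths are in m, angles in degrees, forces in N, time in s.
With the tool pointing down it reaches from about 0.3 to 0.75 m from the base axis. Payload 8.5 kg.
Tool frame: the origin (TCP) lies at the very end of the fingers, on their centre line; the grasp point (between the pads) lies 19 mm behind it; z points along the fingers, y is the direction in which the jaws open and shut (so a half turn about z gives the same grasp; the last joint's range is limited). The gripper opens to 85 mm and grips with 20 to 120 N. Pads are 22 mm wide; open, the fingers measure 114 mm over their backs; the gripper's body (76 mm by 85 mm) begins 54 mm behind the grasp point. The pads swing forward as they close: fully open they stand 13 mm farther back than shut.
Start: joints at [64.211, 21.807, 74.336, -0, 83.858, -12.336], TCP at [0.128, 0.535, 0.231] pointing down, gripper open.
Joint ranges: [-178.18, 178.18], [-50.72, 133.34], [12.68, 142.11], [-81.47, 261.47], [9.98, 163.14], [-165.26, 165.26]. Speed limits (degrees/s): [136.94, 136.94, 180, 180, 180, 180].

INTERFACE

Orientations are given as a 3x3 rotation matrix whose columns are the frame's x, y, z axes.
In Python, from rig import status, vision, env gives the robot as it stands.
- The arm moves only by the tool send_rows, never from a script. Its argument "targets" is a list of rows, each a list of 7 numbers: the shift along the tool's x, y, z in units of 50 mm (1.0 is 50 mm), then the turn, a rotation vector about the tool's x, y, z in units of 8 degrees (1.0 is 8 degrees), then the finger opening in mm, from 0 to 85.4. A call has 1 to 5 rows; each row is the pose to reach, as a shift and turn from the pose commanded when the call began, along the tool's axes at that moment; what a row does not reach only later rows make up. A row lasts 1/8 s, in which the tool goes at most 62.5 mm and 10.7 degrees, less where a joint would pass 70% of its speed; a pose out of reach is approached as far as the arm can. A call with a gripper value outside its range is refused whole. The fingers move at their own pace and stop on an object; "grip_force" is the grip in N (left out, the last holds). Time passes only in rows, so rows that repeat a pose let the fingers close. It gives the time, the measured TCP pose, the force and the opening at its end, in the units of the state.
- status.observe(): the state, without advancing time (a new reading comes with each control period).
- vision.get_image(name): name is "side" or "top"; returns (picture, depth): 384x512x3 uint8, red, green, blue; 384x512 float32, m along the optical axis (not along the pixel's ray), 0 where there is no reading.
- vision.camera_model(name): a dict with "camera_matrix" (3x3 intrinsics, pixels), "view" (4x4, takes a point from world to camera coordinates). Camera axes: x right, y down, z forward; pixel columns grow to the right and rows downward; lengths in m; the calibration is good to about 2 mm. A picture is of the moment at which its call begins. camera_model takes no time and is no camera call.
- env.close_job(): hands the job in, once; it reports no verdict.
Trained networks look in the newest picture that a camera, given by its name, has taken for a name from the list of things; names that differ only in an ending like _2 or _b are one class to them, and where a whole thing is asked for, a point or a joint stands for the part that bears it (a point fixed in the world has none). Each returns a list of dicts, best first, with "p" (0 to 1); they miss things now and then, are a little off and sometimes report something else, mostly with a low value. They report only what shows in the picture. A call takes as long as a camera call. They do not tell look-alikes from the thing itself.
- vision.masks_of(camera, label): "pixels" (384x512 bool, what is visible of it) and "extent" ([left, top, right, bottom] in pixels, round what is visible of it).
The state is a dict: "time_s": time; "q": joint angles; "qvel": joint speeds; "joint_efforts": joint torques, N m; "position": TCP position; "tool_rot": TCP orientation; "ft_force": force on the tool from outside, world axes, zero at the start; "wrist_torque": the same for the moment, N m; "grip_width": finger opening in m.
Only numpy, scipy, OpenCV 4.12 (cv2) and the standard library are available. Lean on these libraries where they do the work, as an engineer would, in place of code of your own. Each camera call takes 0.05 s, during which the arm holds its last target.

TASK

The soldering is finished: free the housing in the assembly holder. Press the ribbed release plate on top of the sliding jaw straight down with the fingertips and, while holding it down, push the jaw back along its bar, away from the housing, all the way to its stop; then let the release come up. Grasp nothing, leave the housing lying where it is on its ledges, and do not disturb the things around the holder.

Things in the scene. Friction and masses are not known exactly. Their poses are not given: they have to be found in the camera images.
- holder: Black assembly holder (small quick vice) screwed to the bench: base plate 272 x 96 x 10 mm, fixed jaw 64 mm high, grey sliding jaw, 14 mm wide steel bar with its top 42 mm above the bench, end block at the bar's far end. Origin on the bench under the clamped housing; z up, x along the bar the way the jaw opens (towards the end block), y across. The base plate runs from x = -62 to +210 mm.
- jaw (a joint): Travel of the sliding jaw along the bar (m): 0 = clamped on the housing (the start), growing as it moves back along the holder's x; rear stop at 0.066. A ratchet (6 mm pitch) blocks it from moving back unless the release is held down; then it slides with about 2 N of friction, and it stays where it is left.
- release (a joint): How far the release plate is pressed down (m): 0 = up, 0.0085 = on its lower stop. The pawl is out of the teeth beyond about 0.0045. Spring: 2.5 N at the start of the stroke, 5.5 N at its end; it comes up by itself. Pushing the jaw before pressing loads the teeth and makes the release stiff.
- release_top (a point): Middle of the top of the release plate: ribbed flat steel plate 48 mm long (along the bar) x 30 mm wide on the sliding jaw; moves with it. 65 mm above the bench when up, 80 mm along the holder's x at the start. It lies between the back of the clamping face (36 mm before this point, 3 mm higher) and the thumb wall (28 mm behind it); both sides are open.
- thumb_wall (a point): Middle of the top edge, front face, of the jaw's thumb wall: grey upright plate 40 mm wide, 10 mm thick, across the bar just behind the release plate. Its face looks towards the housing; its top is 87 mm above the bench, 22 mm above the plate when up. A finger standing on the plate pushes the jaw back against this face, along the holder's x.
- housing: The finished work: loose brown open metal housing 60 mm (along the bar) x 84 mm x 22 mm high with a green circuit board in it, 0.18 kg, lying on two ledges between the jaws, its top 68 mm above the bench. Origin in the middle of its underside. To be left where it is.
- jar: Bystander: round white screw-lid jar, 80 mm diameter, 85 mm high, standing on the mat beside the holder. Origin in the middle of its underside.
- tray: Bystander: low black parts tray with four compartments, 90 x 62 x 20 mm, on the mat beside the holder. Origin in the middle of its underside.
- tweezers: Bystander: steel tweezers, about 130 mm long and 9 mm high, lying on the mat beside the holder. Origin on the underside near the middle.
- screwdriver: Bystander: small screwdriver with black handle, 150 mm long, lying on the mat beside the holder. Origin on the underside near the middle.
There are look-alikes about, which are no part of the job. What is shaped like the housing but purple or yellow is not meant.

How it is judged:
By the outcome, as a careful person would: the job done as asked, in the order asked, and still so for the second after the job is handed in, with the robot touching nothing.
It also fails if it takes over 35 s, if anything falls off the work surface, if the arm or the gripper's body presses on something with over 40 N, if the wrist force passes 120 N, or if a joint passes its speed limit or range.

## Working session

There is one attempt and no reset: what is moved stays moved. The work goes in short steps, Python scripts to look and compute and a tool call to move; the robot and the scene stay as the last step left them, time stands still between calls to the robot, and variables do not carry over. Pictures are saved under pics/ and viewed, and the job is handed in when it is done.

Besides the shell and the picture viewer there is one more tool, called after ">>>" by a JSON object that holds its "name" and its "arguments", one argument or row to a line. send_rows: Moves the arm, as the interface text tells. Its arguments: {"type":"object","properties":{"targets":{"type":"array","items":{"type":"array","items":{"type":"number"}}},"grip_force":{"type":"number"}},"required":["targets"]}

```bash
mkdir -p pics; ls
python3 - <<'E'
from rig import status, vision, env
import cv2,numpy as np
s=status.observe(); print(s)
for n in("top","side"):
    im,d=vision.get_image(n); cv2.imwrite(f"pics/{n}0.png",im[:,:,::-1]); np.savez(f"{n}0.npz",im=im,d=d)
    m=vision.camera_model(n); print(n,m)
E
```

```text
pics
{'time_s': 0.0, 'q': array([ 6.42118510e+01,  2.18416655e+01,  7.43851819e+01,  2.66235672e-03,
        8.38589794e+01, -1.23334648e+01]), 'qvel': array([ 0.00570252, -0.02399218,  0.02434005,  0.04062157, -0.04840645,
        0.01238646]), 'joint_efforts': array([ 3.88550652e-04, -4.48469639e+01, -2.31278104e+01, -1.54500617e-04,
        4.85388460e-03,  4.04748482e-05]), 'position': array([0.12780904, 0.53463975, 0.23070294]), 'tool_rot': array([[-9.72552959e-01,  2.32680597e-01, -6.93279191e-04],
       [ 2.32681344e-01,  9.72552120e-01, -1.32867771e-03],
       [ 3.65092623e-04, -1.45352258e-03, -9.99998877e-01]]), 'ft_force': array([-0.34372697,  0.73652733, -0.46730747]), 'wrist_torque': array([ 0.05077993, -0.00170143,  0.01085576]), 'grip_width': 0.08521347950307546}
top {'camera_matrix': array([[373.88096066,   0.        , 259.51356797],
       [  0.        , 373.88096066, 192.9900417 ],
       [  0.        ,   0.        ,   1.        ]]), 'view': array([[-0.02728014, -0.99960619,  0.00657728,  0.05703843],
       [-0.99105729,  0.02618591, -0.13084241,  0.57055647],
       [ 0.13061865, -0.01008786, -0.99138136,  0.86165542],
       [ 0.        ,  0.        ,  0.        ,  1.        ]])}
side {'camera_matrix': array([[355.8704618 ,   0.        , 253.51252425],
       [  0.        , 355.8704618 , 193.55272498],
       [  0.        ,   0.        ,   1.        ]]), 'view': array([[ 0.99673017, -0.07913074, -0.01634933, -0.54936583],
       [-0.06590122, -0.67902736, -0.73114901,  0.1478049 ],
       [ 0.04675473,  0.72983571, -0.68202187,  0.90316347],
       [ 0.        ,  0.        ,  0.        ,  1.        ]])}
```

View pics/top0.png

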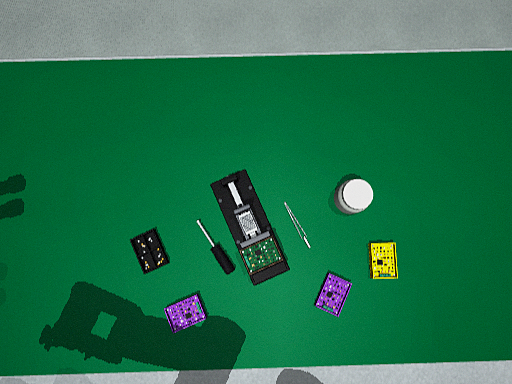

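View pics/side0.png

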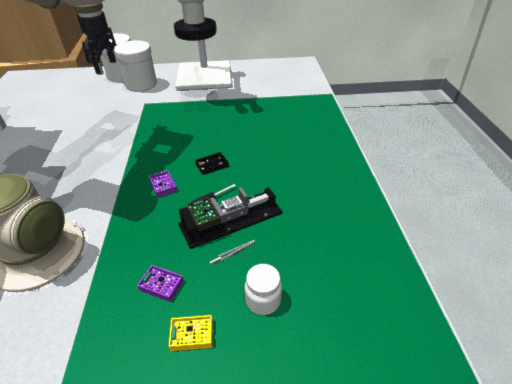

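```bash
cat > h.py <<'E'
import numpy as np
from rig import status, vision
def world(n,d,us,vs):
    m=vision.camera_model(n);K=m["camera_matrix"];V=m["view"]
    z=d[vs,us]; c=np.stack([(us-K[0,2])*z/K[0,0],(vs-K[1,2])*z/K[1,1],z],-1)
    return (c-V[:3,3])@V[:3,:3]
def proj(n,p):
    m=vision.camera_model(n);K=m["camera_matrix"];V=m["view"]
    c=np.asarray(p)@V[:3,:3].T+V[:3,3]; q=c@K.T; return q[...,:2]/q[...,2:]
E
python3 - <<'E'
from h import *
for n in("top","side"):
    d=np.load(f"{n}0.npz")["d"]
    for l in("holder","jaw","release_top","thumb_wall","housing"):
        for r in vision.masks_of(n,l)[:4]:
            v,u=np.nonzero(r["pixels"]&(d>0)); 
            if len(u)==0: continue
            w=world(n,d,u,v); print(n,l,round(r["p"],2),r["extent"],len(u),np.median(w,0).round(3),np.percentile(w[:,2],98).round(3))
E
```

```text
top holder 0.96 [212.6, 169.3, 288.0, 283.3] 3188 [0.522 0.078 0.013] 0.086
top jaw 0.59 [234.3, 199.5, 268.5, 250.6] 668 [0.497 0.072 0.066] 0.088
top release_top 0.81 [239.5, 212.9, 259.2, 232.7] 277 [0.503 0.072 0.065] 0.068
top thumb_wall 0.76 [234.4, 200.2, 267.6, 248.1] 715 [0.495 0.071 0.065] 0.088
top housing 0.84 [368.7, 237.3, 396.1, 278.2] 1018 [ 0.404 -0.252  0.014] 0.024
top housing 0.81 [240.9, 236.1, 280.2, 271.8] 942 [0.427 0.044 0.06 ] 0.07
top housing 0.76 [165.6, 295.3, 207.5, 331.0] 1010 [0.295 0.226 0.014] 0.024
top housing 0.58 [313.2, 275.9, 349.6, 317.4] 1005 [ 0.327 -0.125  0.014] 0.024
side holder 0.78 [179.4, 189.0, 276.3, 249.9] 2658 [0.502 0.053 0.024] 0.072
side jaw 0.68 [208.2, 188.3, 250.1, 223.4] 745 [0.501 0.063 0.06 ] 0.086
side release_top 0.68 [222.6, 194.9, 242.5, 205.3] 138 [0.501 0.066 0.063] 0.065
side thumb_wall 0.75 [210.8, 184.2, 249.8, 223.6] 761 [0.502 0.064 0.058] 0.086
side housing 0.9 [170.6, 316.6, 214.1, 351.8] 1393 [ 0.402 -0.255  0.013] 0.022
side housing 0.77 [150.6, 171.0, 177.0, 199.2] 500 [0.295 0.22  0.012] 0.022
side housing 0.68 [186.4, 200.0, 219.5, 229.8] 687 [0.426 0.038 0.059] 0.068
side housing 0.65 [138.9, 267.6, 184.7, 304.0] 1046 [ 0.327 -0.13   0.013] 0.022
```

The holder, with the green board in its brown housing, is at about (250,226) in the top view. The housing is at (262,254), the release plate at (248,222), and the bar runs up to (233,190). Look-alikes are purple at (186,313) and (332,294), and yellow at (383,260), all lying loose on the mat. So I choose the one in the holder. Next I fit its pose and check it in a crop.

Run:
```python
from h import *
import cv2
allp={}
for n in("top","side"):
    z=np.load(f"{n}0.npz"); d=z["d"]
    r=vision.masks_of(n,"holder")[0]["pixels"]
    vv,uu=np.mgrid[0:384,0:512]; m=(d>0)
    box=cv2.dilate(r.astype(np.uint8),np.ones((15,15)))>0
    v,u=np.nonzero(box&m); w=world(n,d,u,v)
    b=w[(w[:,2]>0.0065)&(w[:,2]<0.095)]
    # base
    k=r[v,u]&(w[:,2]>0.005)&(w[:,2]<0.014)
    rect=cv2.minAreaRect(w[k][:,:2].astype(np.float32)*1000); print(n,"base",rect, w[k][:,2].mean())
    rr=vision.masks_of(n,"release_top")[0]["pixels"]; v,u=np.nonzero(rr&m); q=world(n,d,u,v); q=q[np.abs(q[:,2]-.065)<.004]
    print("rel",cv2.minAreaRect(q[:,:2].astype(np.float32)*1000),q.mean(0))
    tops=w[(w[:,2]>.078)&(w[:,2]<.095)]
    print("wall",cv2.minAreaRect(tops[:,:2].astype(np.float32)*1000),tops.mean(0),len(tops))
    im=z["im"]; c=proj(n,[.49,.065,.05]).astype(int)
    x,y=c; cr=im[y-60:y+60,x-70:x+70]; cv2.imwrite(f"pics/{n}crop.png",cv2.resize(cr,None,fx=5,fy=5,interpolation=cv2.INTER_CUBIC)[:,:,::-1]); print(c)
```

```text
top base ((496.2202453613281, 69.35430908203125), (271.864501953125, 95.71430206298828), 22.27374839782715) 0.010707814736346105
rel ((501.6860656738281, 71.62779998779297), (47.60276794433594, 29.87047004699707), 22.482942581176758) [0.50195349 0.07179781 0.06506367]
wall ((532.0880126953125, 84.38558197021484), (10.143089294433594, 39.451499938964844), 21.709932327270508) [0.53167481 0.08457747 0.08669572] 81
[250 227]
side base ((495.1720886230469, 66.2083740234375), (271.5986022949219, 94.43046569824219), 22.265562057495117) 0.00891460433498699
rel ((501.3609619140625, 68.55854034423828), (44.2407112121582, 27.61486053466797), 22.940853118896484) [0.50089215 0.06827463 0.06302766]
wall ((529.9608154296875, 82.19839477539062), (9.030975341796875, 40.03065490722656), 22.084108352661133) [0.52997002 0.0805293  0.08417497] 51
[228 206]
```

View pics/topcrop.png

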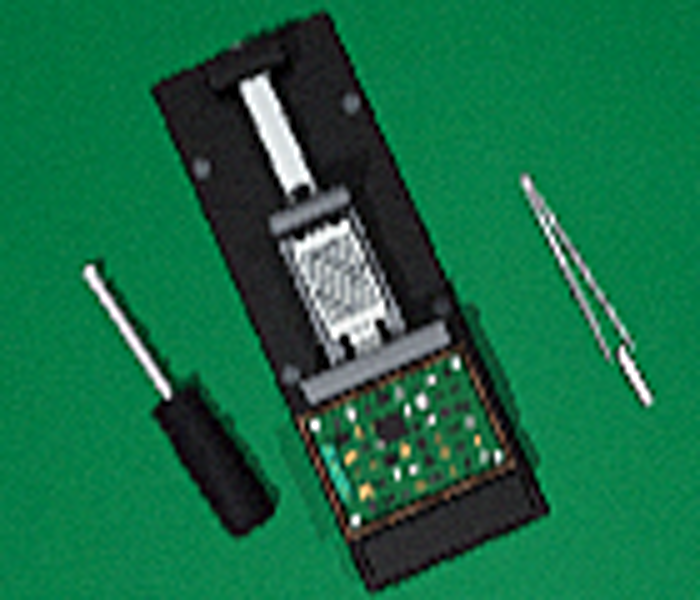

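View pics/sidecrop.png

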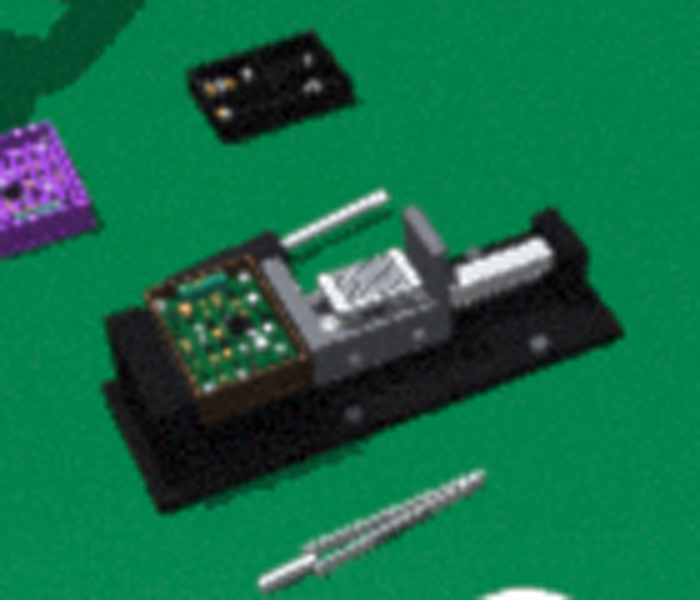

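The crops confirm the choice: the brown housing with the green board is clamped, the ribbed plate is at about (335,280) in the top crop, and the thumb wall is at (310,210). From the fits, the bar yaw is about 22.3° and the release middle is about (0.5015, 0.070, 0.065). I'll press with shut fingers, tool x along the bar, 9 mm behind the plate middle towards the wall.

```bash
cat >> h.py <<'E'
from scipy.spatial.transform import Rotation as R
A=np.deg2rad(22.3); hx=np.array([np.cos(A),np.sin(A),0]); rel=np.array([.5015,.0702,.065])
Rg=np.stack([-hx,[np.sin(A),-np.cos(A),0],[0,0,-1]],1); Rg[:,1]=np.cross(Rg[:,2],Rg[:,0])
def delta(p,Rt=Rg):
    s=status.observe(); T=s["tool_rot"]
    return (T.T@(p-s["position"])/.05).round(3),(R.from_matrix(T.T@Rt).as_rotvec(degrees=True)/8).round(3)
def rep():
    s=status.observe(); e=s["position"]-rel
    print("t",s["time_s"],"pos",s["position"].round(4),"along",(e@hx*1e3).round(1),"across",((e[1]*hx[0]-e[0]*hx[1])*1e3).round(1),"up",(e[2]*1e3).round(1),"F",s["ft_force"].round(2),"Fx",(s["ft_force"]@hx).round(2),"g",s["grip_width"])
E
python3 - <<'E'
from h import *
p=rel+.009*hx; p[2]=.16
print(delta(p)); rep()
E
```

```text
(array([-9.574, -7.196,  1.427]), array([-0.   ,  0.   , -4.469]))
t 0.8 pos [0.128  0.5349 0.2313] along -169.3 across 571.7 up 166.3 F [ 0.67 -0.73 -0.  ] Fx 0.34 g 0.08513022993031825
```

>>> {"name": "send_rows", "arguments": {
  "targets": [
    [-9.57,-7.2,0,0,0,-4.47,0],
    [-9.57,-7.2,0,0,0,-4.47,0],
    [-9.57,-7.2,0,0,0,-4.47,0],
    [-9.57,-7.2,0,0,0,-4.47,0],
    [-9.57,-7.2,0,0,0,-4.47,0]
  ],
  "grip_force": 40
}}

```text
time_s: 1.42
position: [0.3155, 0.3091, 0.2317]
tool_rot: [[-0.924, -0.381, 0.001], [-0.381, 0.924, 0.0], [-0.001, 0.0, -1.0]]
ft_force: [2.0, 0.7, -0.6]
grip_width: 0.0
```

Run:
```python
from h import *
p=rel+.009*hx; p[2]=.13
print(delta(p)); rep()
```

```text
(array([-1.796, -5.836,  2.034]), array([0.001, 0.005, 0.014]))
t 1.425 pos [0.3155 0.3091 0.2317] along -81.4 across 291.6 up 166.7 F [ 1.98  0.73 -0.65] Fx 2.11 g 1.632372642300055e-05
```

>>> {"name": "send_rows", "arguments": {
  "targets": [
    [-1.8,-5.84,1.0,0,0,0,0],
    [-1.8,-5.84,1.0,0,0,0,0],
    [-1.8,-5.84,1.0,0,0,0,0],
    [-1.8,-5.84,1.0,0,0,0,0],
    [-1.8,-5.84,1.0,0,0,0,0]
  ]
}}

```text
time_s: 2.05
position: [0.5098, 0.0727, 0.1813]
tool_rot: [[-0.925, -0.379, 0.001], [-0.379, 0.925, 0.0], [-0.001, -0.0, -1.0]]
ft_force: [0.8, 0.1, 0.2]
grip_width: 0.0006
```

>>> {"name": "send_rows", "arguments": {
  "targets": [
    [0,0,0,0,0,0,0],
    [0,0,0,0,0,0,0]
  ]
}}

```text
time_s: 2.3
position: [0.5083, 0.075, 0.1814]
tool_rot: [[-0.925, -0.379, -0.001], [-0.379, 0.925, 0.0], [0.0, 0.0, -1.0]]
ft_force: [-0.3, 0.9, -0.5]
grip_width: -0.0001
```

Run:
```python
from h import *
p=rel+.009*hx; p[2]=.10
print(delta(p)); rep()
```

```text
(array([-0.019, -0.037,  1.628]), array([ 0.003, -0.003, -0.001]))
t 2.3 pos [0.5083 0.075  0.1814] along 8.1 across 1.8 up 116.4 F [-0.28  0.92 -0.52] Fx 0.09 g -8.097216714255889e-05
```

Now down to just above the wall level, then a picture to check alignment.

>>> {"name": "send_rows", "arguments": {
  "targets": [
    [-0.02,-0.04,0.8,0,0,0,0],
    [-0.02,-0.04,1.5,0,0,0,0],
    [-0.02,-0.04,1.6,0,0,0,0],
    [-0.02,-0.04,1.6,0,0,0,0],
    [-0.02,-0.04,1.6,0,0,0,0]
  ]
}}

```text
time_s: 2.92
position: [0.5109, 0.0735, 0.1029]
tool_rot: [[-0.925, -0.38, 0.003], [-0.38, 0.925, -0.0], [-0.002, -0.001, -1.0]]
ft_force: [0.7, -0.2, 0.8]
grip_width: -0.0002
```

Run:
```python
from h import *
import cv2
rep()
im,d=vision.get_image("side"); x,y=228,190
cv2.imwrite("pics/side1.png",cv2.resize(im[y-60:y+60,x-70:x+70],None,fx=5,fy=5,interpolation=cv2.INTER_CUBIC)[:,:,::-1])
p=rel+.009*hx; p[2]=.0665
print(delta(p))
```

```text
t 2.925 pos [0.5109 0.0735 0.1029] along 10.0 across -0.5 up 37.9 F [ 0.71 -0.23  0.84] Fx 0.57 g -0.00020756738837080654
(array([0.019, 0.013, 0.725]), array([-0.008,  0.016,  0.003]))
```

View pics/side1.png

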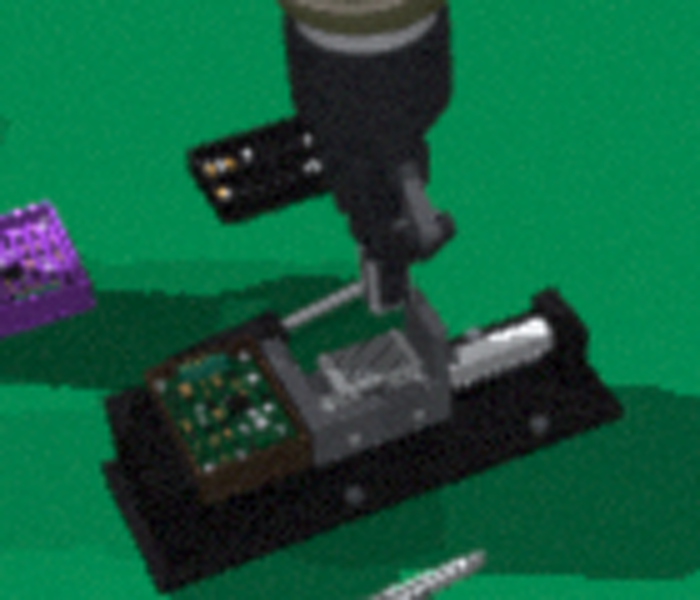

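The shut fingertips, at about (388,300) in the crop, stand above the plate, just in front of the thumb wall and clear of it. Going down to just above the plate, then pressing.

>>> {"name": "send_rows", "arguments": {
  "targets": [
    [0.02,0,0.35,0,0,0,0],
    [0.02,0,0.6,0,0,0,0],
    [0.02,0,0.7,0,0,0,0],
    [0.02,0,0.7,0,0,0,0]
  ]
}}

```text
time_s: 3.48
position: [0.5095, 0.0728, 0.0664]
tool_rot: [[-0.925, -0.38, -0.0], [-0.38, 0.925, 0.0], [0.0, 0.0, -1.0]]
ft_force: [-0.2, 0.1, 0.4]
grip_width: -0.0001
```

```bash
python3 -c "
from h import *
rep()"
```

```text
t 3.475 pos [0.5095 0.0728 0.0664] along 8.4 across -0.6 up 1.4 F [-0.24  0.14  0.42] Fx -0.17 g -7.88576294029832e-05
```

>>> {"name": "send_rows", "arguments": {
  "targets": [
    [0,0,0.04,0,0,0,0],
    [0,0,0.08,0,0,0,0],
    [0,0,0.12,0,0,0,0],
    [0,0,0.12,0,0,0,0]
  ]
}}

```text
time_s: 3.98
position: [0.5097, 0.0728, 0.0606]
tool_rot: [[-0.925, -0.38, 0.001], [-0.38, 0.925, -0.0], [-0.001, -0.0, -1.0]]
ft_force: [1.9, 0.3, 2.8]
grip_width: -0.0001
```

```bash
python3 -c "
from h import *
rep()"
```

```text
t 3.975 pos [0.5097 0.0728 0.0606] along 8.6 across -0.7 up -4.4 F [1.91 0.28 2.79] Fx 1.87 g -7.482219361067336e-05
```

>>> {"name": "send_rows", "arguments": {
  "targets": [
    [0,0,0.04,0,0,0,0],
    [0,0,0.07,0,0,0,0],
    [0,0,0.07,0,0,0,0]
  ]
}}

```text
time_s: 4.35
position: [0.5097, 0.0728, 0.057]
tool_rot: [[-0.925, -0.38, 0.001], [-0.38, 0.925, -0.0], [-0.001, -0.0, -1.0]]
ft_force: [2.5, 1.2, 4.2]
grip_width: 0.0
```

```bash
python3 -c "
from h import *
rep()"
```

```text
t 4.35 pos [0.5097 0.0728 0.057 ] along 8.6 across -0.7 up -8.0 F [2.51 1.24 4.22] Fx 2.79 g 2.136191036571669e-05
```

Release held down about 7–8 mm with roughly 4–5 N. Now pushing along the bar (tool −x).

>>> {"name": "send_rows", "arguments": {
  "targets": [
    [-0.1,0,0,0,0,0,0],
    [-0.2,0,0,0,0,0,0],
    [-0.3,0,0,0,0,0,0],
    [-0.4,0,0,0,0,0,0],
    [-0.4,0,0,0,0,0,0]
  ]
}}

```text
time_s: 4.97
position: [0.5287, 0.0807, 0.0571]
tool_rot: [[-0.925, -0.38, 0.002], [-0.38, 0.925, 0.0], [-0.002, -0.0, -1.0]]
ft_force: [1.6, -0.7, 3.6]
grip_width: 0.0
```

Run:
```python
from h import *
import cv2
rep()
im,d=vision.get_image("side"); x,y=228,190
cv2.imwrite("pics/side2.png",cv2.resize(im[y-60:y+60,x-70:x+70],None,fx=5,fy=5,interpolation=cv2.INTER_CUBIC)[:,:,::-1])
```

```text
t 4.975 pos [0.5287 0.0807 0.0571] along 29.2 across -0.6 up -7.9 F [ 1.62 -0.72  3.6 ] Fx 1.23 g 2.1623927061918046e-05
```

View pics/side2.png

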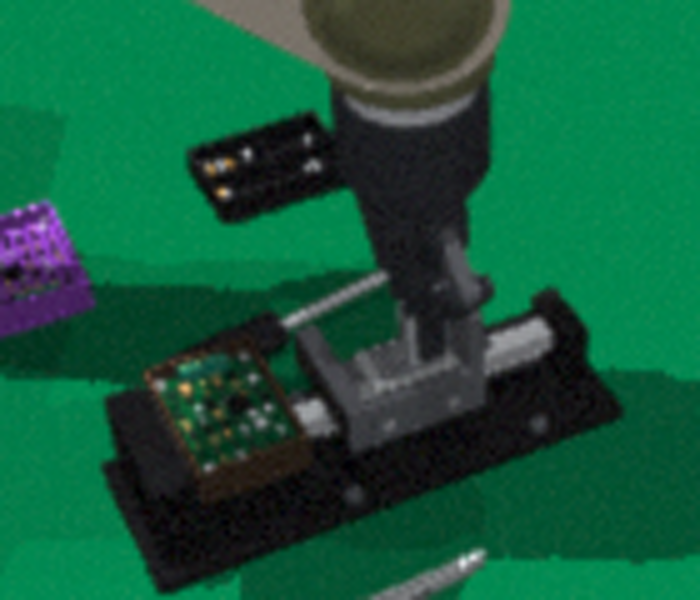

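The jaw is moving back (a gap is open behind the housing at (315,410)) and the housing has stayed put. Continuing.

>>> {"name": "send_rows", "arguments": {
  "targets": [
    [-0.12,0,0,0,0,0,0],
    [-0.26,0,0,0,0,0,0],
    [-0.4,0,0,0,0,0,0],
    [-0.54,0,0,0,0,0,0],
    [-0.68,0,0,0,0,0,0]
  ]
}}

```text
time_s: 5.65
position: [0.5598, 0.0935, 0.0569]
tool_rot: [[-0.925, -0.38, -0.0], [-0.38, 0.925, -0.0], [0.0, -0.0, -1.0]]
ft_force: [-1.5, -2.6, 4.6]
grip_width: 0.0005
```

```bash
python3 -c "
from h import *
rep()"
```

```text
t 5.65 pos [0.5598 0.0935 0.0569] along 62.8 across -0.6 up -8.1 F [-1.55 -2.61  4.58] Fx -2.42 g 0.00047155090933016845
```

>>> {"name": "send_rows", "arguments": {
  "targets": [
    [-0.08,0,0,0,0,0,0],
    [-0.16,0,0,0,0,0,0],
    [-0.22,0,0,0,0,0,0],
    [-0.22,0,0,0,0,0,0]
  ]
}}

```text
time_s: 6.15
position: [0.57, 0.0976, 0.057]
tool_rot: [[-0.925, -0.38, 0.001], [-0.38, 0.925, 0.0], [-0.001, -0.0, -1.0]]
ft_force: [1.3, -1.1, 4.0]
grip_width: 0.0001
```

```bash
python3 -c "
from h import *
rep()"
```

```text
t 6.15 pos [0.57   0.0976 0.057 ] along 73.8 across -0.6 up -8.0 F [ 1.28 -1.06  4.04] Fx 0.78 g 0.00012555520193002713
```

>>> {"name": "send_rows", "arguments": {
  "targets": [
    [-0.04,0,0,0,0,0,0],
    [-0.08,0,0,0,0,0,0],
    [-0.12,0,0,0,0,0,0],
    [-0.12,0,0,0,0,0,0]
  ]
}}

```text
time_s: 6.65
position: [0.575, 0.1, 0.0569]
tool_rot: [[-0.925, -0.38, -0.0], [-0.38, 0.925, 0.0], [0.0, 0.0, -1.0]]
ft_force: [-2.0, 0.3, 4.0]
grip_width: 0.0003
```

```bash
python3 -c "
from h import *
rep()"
```

```text
t 6.65 pos [0.575  0.1    0.0569] along 79.3 across -0.3 up -8.1 F [-2.01  0.3   4.03] Fx -1.74 g 0.00025908698122913517
```

>>> {"name": "send_rows", "arguments": {
  "targets": [
    [-0.04,0,0,0,0,0,0],
    [-0.06,0,0,0,0,0,0],
    [-0.06,0,0,0,0,0,0]
  ]
}}

```text
time_s: 7.02
position: [0.5777, 0.1009, 0.0569]
tool_rot: [[-0.925, -0.38, -0.001], [-0.38, 0.925, -0.0], [0.001, 0.0, -1.0]]
ft_force: [-4.6, -1.3, 4.4]
grip_width: -0.0002
```

```bash
python3 -c "
from h import *
rep()"
```

```text
t 7.025 pos [0.5777 0.1009 0.0569] along 82.1 across -0.5 up -8.1 F [-4.57 -1.32  4.4 ] Fx -4.73 g -0.00024012644448080455
```

>>> {"name": "send_rows", "arguments": {
  "targets": [
    [-0.02,0,0,0,0,0,0],
    [-0.04,0,0,0,0,0,0],
    [-0.04,0,0,0,0,0,0]
  ]
}}

```text
time_s: 7.4
position: [0.5777, 0.1009, 0.0569]
tool_rot: [[-0.925, -0.38, -0.005], [-0.38, 0.925, -0.002], [0.005, 0.001, -1.0]]
ft_force: [-13.1, -5.5, 9.9]
grip_width: -0.0002
```

```bash
python3 -c "
from h import *
rep()"
```

```text
t 7.4 pos [0.5777 0.1009 0.0569] along 82.1 across -0.5 up -8.1 F [-13.12  -5.53   9.88] Fx -14.23 g -0.0001848055251770653
```

Run:
```python
from h import *
import cv2
im,d=vision.get_image("side"); x,y=228,190
cv2.imwrite("pics/side3.png",cv2.resize(im[y-60:y+60,x-70:x+70],None,fx=5,fy=5,interpolation=cv2.INTER_CUBIC)[:,:,::-1])
```

```text
(no output)
```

View pics/side3.png

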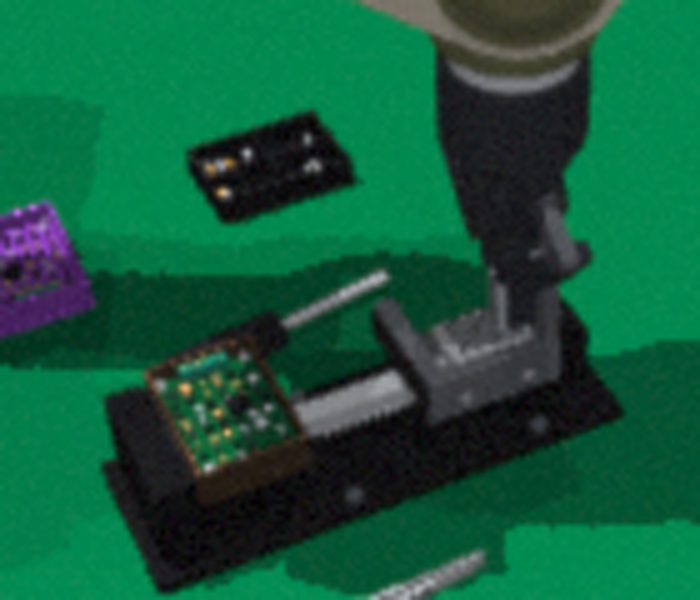

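The jaw now stands against the end block (wall at (550,330), block at (580,340)) and the housing is still on its ledges. I'll ease the push slightly and lift straight up.

>>> {"name": "send_rows", "arguments": {
  "targets": [
    [0.02,0,-0.06,0,0,0,0],
    [0.02,0,-0.16,0,0,0,0],
    [0.02,0,-0.26,0,0,0,0],
    [0.02,0,-0.4,0,0,0,0],
    [0.02,0,-0.6,0,0,0,0]
  ]
}}

```text
time_s: 8.07
position: [0.5781, 0.1013, 0.0863]
tool_rot: [[-0.925, -0.38, -0.003], [-0.38, 0.925, 0.0], [0.002, 0.001, -1.0]]
ft_force: [-0.8, -0.3, 0.1]
grip_width: -0.0003
```

>>> {"name": "send_rows", "arguments": {
  "targets": [
    [0,0,-0.4,0,0,0,0],
    [0,0,-1.0,0,0,0,0],
    [0,0,-1.8,0,0,0,0],
    [0,0,-2.4,0,0,0,0],
    [0,0,-2.4,0,0,0,0]
  ]
}}

```text
time_s: 8.7
position: [0.5804, 0.1015, 0.2098]
tool_rot: [[-0.925, -0.38, 0.007], [-0.38, 0.925, 0.0], [-0.007, -0.003, -1.0]]
ft_force: [0.3, -0.7, -0.3]
grip_width: 0.0001
```

>>> {"name": "send_rows", "arguments": {
  "targets": [
    [0,2,0,0,0,0,0],
    [0,3,0,0,0,0,0],
    [0,4,0,0,0,0,0],
    [0,4,0,0,0,0,0],
    [0,4,0,0,0,0,0]
  ]
}}

```text
time_s: 9.32
position: [0.5028, 0.2867, 0.2063]
tool_rot: [[-0.925, -0.381, -0.0], [-0.381, 0.925, -0.0], [0.0, -0.0, -1.0]]
ft_force: [-0.1, -0.7, -0.5]
grip_width: -0.0002
```

Run:
```python
from h import *
import cv2
rep()
for n in("top","side"):
    im,d=vision.get_image(n); cv2.imwrite(f"pics/{n}4.png",im[:,:,::-1])
    x,y=proj(n,[.49,.065,.05]).astype(int)
    cv2.imwrite(f"pics/{n}4c.png",cv2.resize(im[y-60:y+60,x-70:x+70],None,fx=5,fy=5,interpolation=cv2.INTER_CUBIC)[:,:,::-1])
    d0=np.load(f"{n}0.npz")["d"]
    for l in("release_top","housing","jar","tray","tweezers","screwdriver"):
        for r in vision.masks_of(n,l)[:4]:
            v,u=np.nonzero(r["pixels"]&(d>0))
            if len(u)==0: continue
            q=world(n,d,u,v)
            if l=="release_top": e=np.median(q,0)-rel; print(n,l,round(r["p"],2),"along",e@hx*1e3,"up",e[2]*1e3)
            else: print(n,l,round(r["p"],2),r["extent"],np.median(q,0).round(3))
```

```text
t 9.325 pos [0.5028 0.2867 0.2063] along 83.4 across 199.9 up 141.3 F [-0.07 -0.66 -0.46] Fx -0.31 g -0.0002282579563823572
top release_top 0.7 along 66.83810776690122 up -0.1345268133700478
top housing 0.97 [242.2, 234.2, 282.9, 275.4] [0.427 0.043 0.06 ]
top housing 0.82 [166.1, 294.5, 203.5, 331.3] [0.295 0.225 0.014]
top housing 0.67 [368.2, 240.6, 397.2, 279.4] [ 0.403 -0.252  0.014]
top housing 0.63 [313.1, 276.7, 353.0, 315.9] [ 0.327 -0.127  0.014]
top jar 0.7 [333.6, 178.1, 372.9, 214.2] [ 0.555 -0.173  0.085]
top tray 0.72 [138.3, 227.9, 167.8, 276.7] [0.44  0.31  0.005]
top tweezers 0.58 [303.4, 234.4, 311.6, 246.8] [ 0.462 -0.068  0.009]
top screwdriver 0.87 [195.5, 220.2, 233.1, 273.5] [0.42  0.136 0.024]
side release_top 0.61 along 62.67061226086232 up -2.2552870269531984
side release_top 0.38 along 33.02645964657259 up -55.07469715251495
side housing 0.82 [153.5, 170.5, 176.0, 199.1] [0.294 0.219 0.012]
side housing 0.81 [187.8, 199.9, 221.9, 231.4] [0.427 0.038 0.058]
side housing 0.78 [138.6, 267.3, 185.1, 300.4] [ 0.327 -0.129  0.013]
side housing 0.57 [170.3, 316.6, 212.6, 351.0] [ 0.403 -0.254  0.013]
side jar 0.95 [242.3, 262.9, 281.5, 311.9] [ 0.556 -0.203  0.079]
side tray 0.57 [195.7, 151.6, 225.6, 175.7] [0.438 0.308 0.009]
side tweezers 0.77 [212.2, 236.9, 256.2, 263.4] [ 0.489 -0.05   0.005]
side tweezers 0.29 [178.7, 181.3, 279.3, 251.2] [0.51  0.058 0.022]
side screwdriver 0.67 [199.9, 190.9, 228.5, 202.2] [0.442 0.144 0.02 ]
side screwdriver 0.64 [211.2, 239.9, 251.3, 263.2] [ 0.489 -0.05   0.005]
side screwdriver 0.37 [194.1, 150.5, 229.1, 174.8] [0.439 0.312 0.011]
```

View pics/top4c.png

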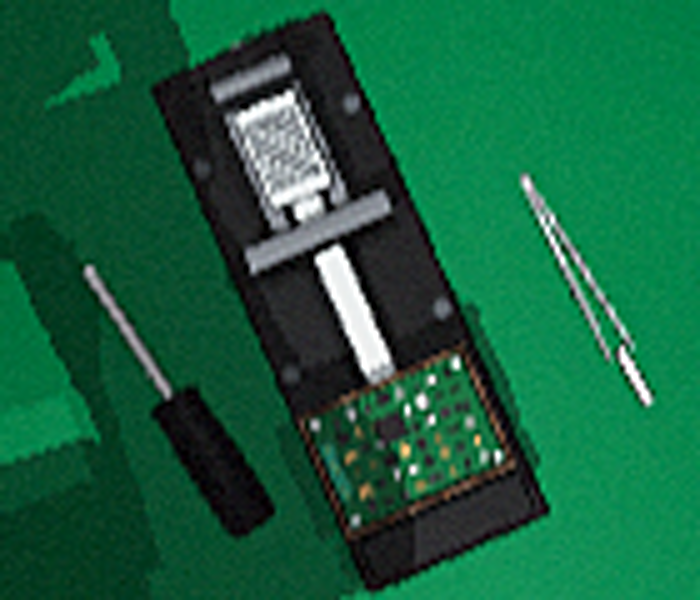

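View pics/side4.png

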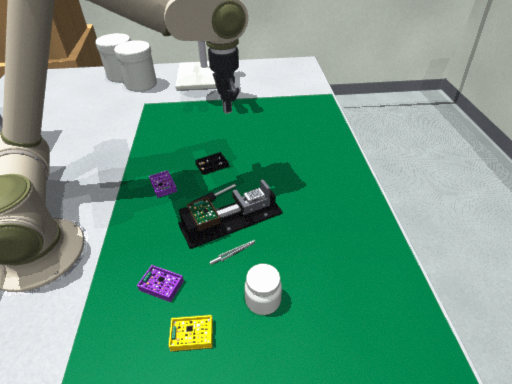

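The jaw is at its stop: release plate at (280,145) in the crop, wall against the end block at (250,78). The top camera puts it about 66.8 mm back and at its up height. The housing (400,440), screwdriver, tweezers, tray and jar look unchanged, and the arm is clear. Handing in.

```bash
python3 -c "
from rig import env
print(env.close_job())"
```

```text
the job is handed in; nothing more can be done
None
```

The jaw is back at its rear stop, the release is up, and the housing is still on its ledges. I handed the job in at about 9.5 s; no verdict is reported.

**What I did:** With the fingers shut, I pressed the release plate about 8 mm down, with 4–5 N. Holding it down, I pushed the jaw along the bar until it stopped moving and the push force rose to about 14 N. I then eased off, lifted straight up and moved the arm clear.

**Last checks:**
- **Jaw and release:** The top camera shows the plate about 66.8 mm back, at its full up height. The side camera gave 62.7 mm back and 2.3 mm low. It already read about 2 mm low before the move. I trusted the top camera because the force rise and the picture of the wall at the end block agree with it.
- **Housing:** Both cameras show it within 1–2 mm of where it was before.
- **Bystanders:** The tray, jar, tweezers and screwdriver look unmoved. I compared them only by eye, as I did not measure their positions before the move.
- **Wrong detections:** The networks gave some in the side view, mostly at low confidence. The exception was the tweezers reported as a screwdriver, at 0.64. I ignored them after checking against the picture.

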